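# Close the slanted storage jar without cross-threading

## Task

Put the wide lid on the open white jar that leans in its wooden stand: set the lid square on the mouth so that it first rests on top of the thread ridges (not over their gaps), turn it backward (anticlockwise, seen looking into the mouth) until it drops into the thread starts, then screw it forward (clockwise) all the way to its stop and let go. Leave the small lid, the carton, the lamp shade standing among the work and the tape measure where they are.

Things in the scene. Friction and masses are not known exactly. Their poses are not given: they have to be found in the camera images.
- lid: Wide grey screw lid, 60 mm across, ribbed side, 25 mm high, 60 g, hollow below (top's inside 21 mm above the underside). Lies top up in front of the carton. Origin: centre of the open underside; z out of its top. Three lugs inside its lower edge, at 0, 120, 240 degrees from its x axis; a raised tick on top marks each. May be gripped across any diameter.
- lid_lug (a point): Inner face of the lid's first lug (on its x axis). Each lug reaches in to radius 23 mm, is 16 degrees wide and lies 0.5 to 4 mm above the underside.
- jar_neck: Neck of the open white jar (fixed; jar 96 mm across). Origin: rim centre; z: neck axis out of the mouth, leaning 30 degrees from vertical towards the stand's front; x: uphill, away from that front; y level. Core 44 mm across, 1 mm clear of the lid's lugs. Three equal threads 120 degrees apart; depths are from the rim along the axis. Shoulder begins 27 mm down.
- neck_gap (a point): Centre of a thread gap, on the neck's x axis (others at +-120 degrees), 34 degrees wide; a moulded pip on the shoulder marks each. Its floor is 15 mm down: lugs turned off the ridge drop 8 mm to it. Turned clockwise (negative about neck z) from there they pass under the ridge in a 5 mm high thread whose floor sinks 4 mm more over 78 degrees.
- neck_ridge (a point): Top of the ridge, 7 mm down, that spans 17 to 95 degrees clockwise from the gap's centre; this point lies 45 degrees clockwise. A lid resting on the ridges has its underside about 7 mm below the rim. From there it is turned anticlockwise to reach the gap.
- neck_stop (a point): Top of the upright stop, 95 to 103 degrees clockwise from the gap's centre, 3 mm higher than the ridge: lugs on the ridge cannot pass it clockwise. It also closes the thread below: there the lugs halt with their centres 87 degrees clockwise of the gap's, lid underside about 18.6 mm below the rim: fully home.
- jar: The fixed wooden stand, 190 x 124 mm, with the leaning jar; origin under its centre on the worktop, x away from its front. The rim centre is 30 mm in front of the origin (-x), 173 mm up.
- small_lid: A smaller grey lid, 44 mm across and 22 mm high, of another jar: does not fit; leave it. Origin: centre of its underside.
- carton: Upright bulb carton, 156 mm along its x, 107 mm along its y, 117 mm high; leave it. Origin: centre of its underside. Both lids lie about 120 mm from its centre on its +y side.
- shade: White lamp shade standing on its wide end, 145 mm across, 153 mm high, in the middle between jar and carton; leave it. Origin: centre of its underside.
- tape_measure: Yellow tape measure, 43 x 80 mm, 60 mm high, near the worktop's front edge; leave it. Origin: centre of its underside.

How it is judged (in metres and radians):
On the way, in this order (a step that is already met when the one before it is completed fails the run):
1. the wide lid rests square on top of the thread ridges (z of lid in the frame of jar_neck between -0.0095 and -0.0025 m and distance between lid and jar_neck below 0.0105 m and angle between the z axis of lid and the z axis of jar_neck, either way round below 0.12 rad and contact force between lid and jar_neck above 0.05 N), for 0.2 s.
2. turned backward, it has dropped square into the thread starts (z of lid in the frame of jar_neck between -0.0168 and -0.0125 m and angle between the z axis of lid and the z axis of jar_neck, either way round below 0.12 rad), for 0.1 s.
At the end, for the whole second after the job is handed in: The wide lid is screwed home: underside at least 17.7 mm below the rim along the neck axis (within about 20 degrees of the stop), axes within 0.08 rad, at rest and released; small lid, carton, shade and tape measure within 30 mm of where they stood (z of lid in the frame of jar_neck between -0.021 and -0.0177 m and angle between the z axis of lid and the z axis of jar_neck, either way round below 0.08 rad and linear speed of lid below 0.01 m/s and angular speed of lid below 0.1 rad/s and distance of each of small_lid, carton, shade, tape_measure from where it was at the start of the episode below 0.03 m); the robot touches nothing.
It fails at once if the small lid, carton, lamp shade or tape measure is shifted by more than 30 mm (distance of any of small_lid, carton, shade, tape_measure from where it was at the start of the episode above 0.03 m).
It also fails if it takes over 48 s, if anything falls off the work surface, if the arm or the gripper's body presses on something with over 40 N, if the wrist force passes 120 N, or if a joint passes its speed limit or range.

## Robot

A 6-joint arm with a two-finger parallel gripper is mounted at the origin on a cart in front of the work surface, level with it; the furniture and walls round the work are solid. World frame = base frame: x ahead of the robot, y to its left, z up, the work surface at z = 0. Lengths are in mm, angles in rad, forces in N, time in s.
With the tool pointing down it reaches from about 350 to 975 mm from the base axis. Payload 7.1 kg.
Tool frame: the origin (TCP) lies between the finger pads; the fingertips stand 17 mm ahead of it and the grasp point (between the pads) lies 2 mm behind it; z points along the fingers, y is the line along which they close (so a half turn about z gives the same grasp; the last joint's range is limited). The gripper opens to 88 mm and grips with 3 to 60 N. Pads are 20 mm wide; open, the fingers measure 115 mm over their backs; the gripper's body (75 mm by 178 mm) begins 61 mm behind the grasp point.
Start: joints at [1.15, 0.423, 1.63, -0, 1.089, -0.019], TCP at [244.39, 575.22, 239.675] pointing down, gripper open.
Joint ranges: [-3, 3], [-0.9, 2.11], [0.09, 2.58], [-1.31, 4.45], [0.11, 2.69], [-2.54, 2.54]. Speed limits (rad/s): [2.39, 2.39, 3.01, 3.14, 3.14, 3.14].

## Interface

Orientations are given as a rotation vector (axis times angle).
In Python, from workcell import ctrl, optics gives the robot as it stands (ctrl), with the cameras (optics).
- The arm moves only by the shell command python3 jog.py 'ROWS' [OPENING]. ROWS is a JSON list of rows, 1 to 5 of them, each of 6 numbers: dx, dy, dz in mm, then a rotation vector rx, ry, rz in rad; each row shifts and turns the commanded pose from where the row before left it, along the tool's axes as they then stand; what a row does not reach is not made up. A row lasts 1/12 s, in which the tool goes at most 41.7 mm and 0.125 rad, less where a joint would pass 70% of its speed; a pose out of reach is approached as far as the arm can. OPENING is the finger opening in mm, set as the command begins (- or left out keeps the last). The fingers move at their own pace and stop on an object; the grip force is fixed at half the most. Time passes only in rows, so rows that do not move let the fingers close. It prints the time, the measured TCP pose, the force, the opening and the grip force at its end.
- ctrl.get_obs(): the state, without advancing time (a new reading comes with each control period).
- optics.get_image(name): name is "scene" or "top" or "wrist"; returns a dict with "img" (384x512x3 uint8, red, green, blue), "fx", "fy", "cx", "cy" (pixels), "R" (3x3) and "t" (3): a world point X has camera coordinates R X + t. Camera axes: x right, y down, z forward; pixel columns grow to the right and rows downward; lengths in mm; the calibration is good to about 2 mm. A picture is of the moment at which its call begins. There is no depth.
- ctrl.close_job(): hands the job in; it is judged then, once.
The state is a dict: "t": time; "qpos": joint angles; "qvel": joint speeds; "joint_torque": joint torques, N m; "ee_pos": TCP position; "orientation": TCP orientation; "ft_force": force on the tool from outside, world axes, zero at the start; "moment": the same for the moment, N m; "width": finger opening in mm; "grasp_force": force on a finger pad.
Only numpy, scipy, OpenCV 4.12 (cv2) and the standard library are available. Lean on these libraries where they do the work, as an engineer would, in place of code of your own. Each camera call takes 0.05 s, during which the arm holds its last target. There are 200 camera calls.

## Working session

There is one attempt and no reset: what is moved stays moved. The work goes in short steps, Python scripts to look and compute and a shell command to move; the robot and the scene stay as the last step left them, time stands still between calls to the robot, and variables do not carry over. Pictures are saved under pics/ and viewed, at most 10 in all, crops included, and the job is handed in when it is done.

```bash
ls; mkdir -p pics; python3 - <<'E'
from workcell import ctrl, optics
import cv2,numpy as np
ims=[]
for n in("scene","top","wrist"):
    d=optics.get_image(n);np.savez(f"pics/{n}0.npz",**d)
    cv2.imwrite(f"pics/{n}0.png",d["img"][...,::-1]);ims.append(d["img"][...,::-1])
    print(n,d["fx"],d["cx"],d["cy"],np.round(-d["R"].T@d["t"]),np.round(d["R"],3).tolist())
E
```

```text
jog.py
pics
workcell.py
scene 493.0725168541558 254.34982774523274 189.03295261983112 [ 575.  686. 1437.] [[-0.995, 0.103, 0.003], [0.089, 0.878, -0.47], [-0.051, -0.467, -0.883]]
top 403.06830333619365 250.9343658646293 193.55063499932504 [ 302.   17. 1313.] [[-0.005, -1.0, 0.009], [-0.987, 0.004, -0.158], [0.158, -0.01, -0.987]]
wrist 280.12998231124544 256.75773356485035 192.6240118674531 [166. 608. 383.] [[0.391, 0.921, -0.001], [0.878, -0.372, 0.302], [0.278, -0.119, -0.953]]
```

View pics/scene0.png

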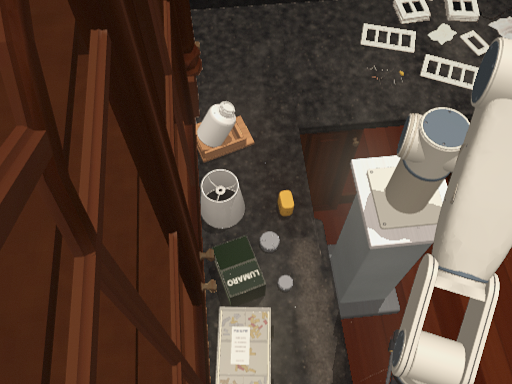

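View pics/top0.png

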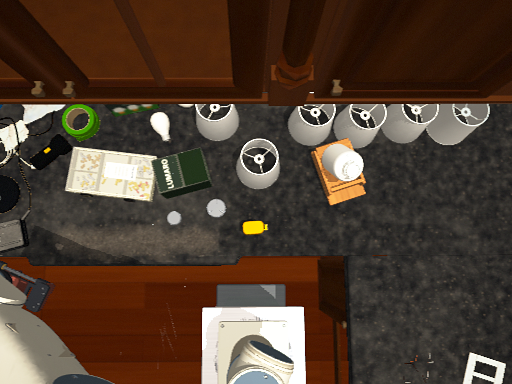

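The scene view shows the wide lid at (270,241), small lid at (286,283), shade (222,198), tape (286,203) and jar at (222,118). In the top view the lid is at (216,208), small lid at (174,217), shade (258,164), tape (255,228) and jar at (345,162).

```bash
cat > h.py <<'E'
import numpy as np,cv2
from scipy.spatial.transform import Rotation as Ro
def ray(d,u,v):
    r=d["R"].T@np.array([(u-d["cx"])/d["fx"],(v-d["cy"])/d["fy"],1]);return -d["R"].T@d["t"],r/np.linalg.norm(r)
def plane(d,u,v,z):
    c,r=ray(d,u,v);return c+r*(z-c[2])/r[2]
def tri(ps):  # [(d,u,v)..] -> point, residuals mm
    A=np.zeros((3,3));b=np.zeros(3);L=[]
    for p in ps:
        c,r=ray(*p);P=np.eye(3)-np.outer(r,r);A+=P;b+=P@c;L.append((c,P))
    X=np.linalg.solve(A,b);return X,[np.linalg.norm(P@(X-c)) for c,P in L]
def proj(d,X):
    c=d["R"]@X+d["t"];return c[:2]/c[2]*[d["fx"],d["fy"]]+[d["cx"],d["cy"]]
def load(n): return dict(np.load(f"pics/{n}.npz"))
E
python3 - <<'E'
from h import *
S,T=load("scene0"),load("top0")
for d,pts in((S,[(270,241),(286,283)]),(T,[(216,208),(174,217)])):
    for (u,v),z in zip(pts,(25,22)):
        w=d["img"][v-16:v+17,u-16:u+17].astype(int)
        m=((w.sum(2)>270)&(np.ptp(w,axis=2)<40)).astype(np.uint8)
        n,l,st,ce=cv2.connectedComponentsWithStats(m);k=1+np.argmax(st[1:,4])
        x,y=ce[k]+[u-16,v-16];print((x,y),st[k],plane(d,x,y,z).round(1))
a=cv2.resize(S["img"][85:170,180:270],None,fx=5,fy=5,interpolation=cv2.INTER_CUBIC)[:425,:400]
b=cv2.resize(T["img"][130:215,300:380],None,fx=5,fy=5,interpolation=cv2.INTER_CUBIC)
cv2.imwrite("pics/jar.png",np.hstack([a,b])[...,::-1])
E
```

```text
(np.float64(269.39130434782606), np.float64(240.23745819397993)) [  6   6  20  20 299] [465.3 121.4  25. ]
(np.float64(285.11475409836066), np.float64(281.92349726775956)) [  8   8  15  15 183] [434.4 256.3  22. ]
(np.float64(215.92957746478874), np.float64(207.67253521126761)) [  6   7  21  18 284] [462.6 117.   25. ]
(np.float64(173.66666666666666), np.float64(217.6851851851852)) [  9  10  15  14 162] [431.2 252.4  22. ]
```

View pics/jar.png

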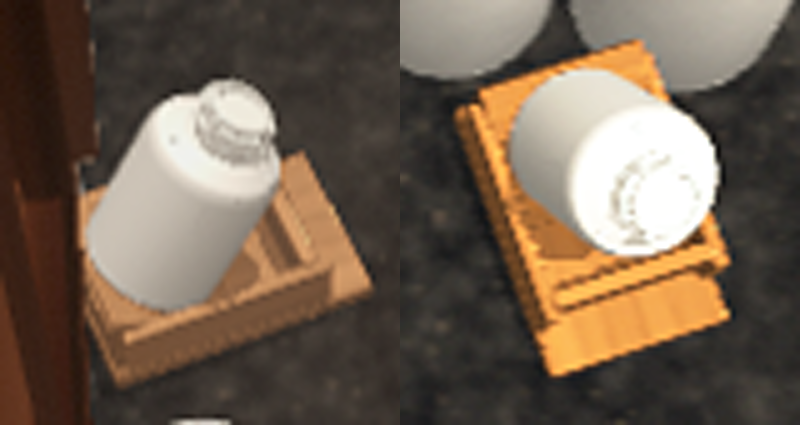

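```bash
cat >> h.py <<'E'
def tool():
    from workcell import ctrl, optics
    o=ctrl.get_obs();return np.array(o["ee_pos"]),Ro.from_rotvec(o["orientation"]).as_matrix(),o
E
python3 - <<'E'
from h import *
S,T,W=load("scene0"),load("top0"),load("wrist0")
p,R,o=tool();print(p,R.round(3).tolist(),o["orientation"])
print("cam in tool",(R.T@(-W["R"].T@W["t"]-p)).round(1),"cam axes in tool (rows x,y,z)",(W["R"]@R).round(3).tolist())
# stand mask in both views
for n,d,(x0,y0,x1,y1) in(("S",S,(180,85,270,170)),("T",T,(300,130,380,215))):
    h=cv2.cvtColor(d["img"][y0:y1,x0:x1],cv2.COLOR_RGB2HSV)
    m=((h[...,0]<22)&(h[...,1]>100)&(h[...,2]>(90))).astype(np.uint8)
    if n=="S": m[:, :14]=0
    n_,l,st,ce=cv2.connectedComponentsWithStats(m);k=1+np.argmax(st[1:,4])
    c,_=cv2.findContours((l==k).astype(np.uint8),0,2);hull=cv2.convexHull(max(c,key=cv2.contourArea))
    ap=cv2.approxPolyDP(hull,2,True)[:,0]+[x0,y0]
    print(n);[print(q,plane(d,*q,0).round(0),plane(d,*q,20).round(0)) for q in ap]
    r=cv2.minAreaRect(hull);print(r)
E
```

```text
[244.24864594 574.86788037 239.07923095] [[-0.92, 0.391, -0.0], [0.391, 0.92, -0.001], [0.0, -0.001, -1.0]] [-6.26941155e-01 -3.07811983e+00  1.79354055e-03]
cam in tool [  84.7   -0.2 -144.1] cam axes in tool (rows x,y,z) [[0.001, 1.0, 0.0], [-0.953, 0.001, -0.302], [-0.302, 0.0, 0.953]]
S
[240 115] [ 512. -378.    0.] [ 513. -363.   20.]
[254 142] [ 474. -258.    0.] [ 475. -245.   20.]
[203 161] [ 654. -199.    0.] [ 653. -187.   20.]
[197 148] [ 672. -253.    0.] [ 671. -240.   20.]
[196 136] [ 673. -303.    0.] [ 672. -290.   20.]
((43.08450698852539, 55.458740234375), (31.784212112426758, 54.206607818603516), 63.970401763916016)
T
[348 138] [ 701. -325.    0.] [ 695. -320.   20.]
[365 179] [ 560. -376.    0.] [ 556. -370.   20.]
[365 193] [ 513. -373.    0.] [ 509. -367.   20.]
[330 204] [ 476. -256.    0.] [ 474. -252.   20.]
[311 152] [ 653. -199.    0.] [ 647. -195.   20.]
[316 147] [ 670. -216.    0.] [ 664. -212.   20.]
((39.51824951171875, 40.6751823425293), (60.57395935058594, 42.20526885986328), 70.01689910888672)
```

Front corners from both views agree: sides come out at 124 mm and 190 mm, and yaw is about 18°. Stand origin is about (584,-287), so the rim centre is about (556,-296,173). Next I move over the lid for a close look.

```bash
python3 jog.py '[[-31,-27,0,0,0,0],[-31,-27,0,0,0,0],[-31,-27,0,0,0,0],[-31,-27,0,0,0,0],[-31,-27,0,0,0,0]]' 85
python3 jog.py '[[-31,-27,0,0,0,0],[-31,-27,0,0,0,0],[-31,-27,0,0,0,0],[-31,-27,0,0,0,0],[-31,-27,0,0,0,0]]'
python3 jog.py '[[-31,-27,10,0,0,0],[-31,-27,20,0,0,0],[-8,-9,35,0,0,0],[0,0,35,0,0,0],[0,0,28,0,0,0]]'
python3 jog.py '[[0,0,0,0,0,0],[0,0,0,0,0,0]]'
python3 - <<'E'
from h import *
from workcell import ctrl, optics
d=optics.get_image("wrist");np.savez("pics/w1.npz",**d)
p,R,o=tool();print(p.round(1),R.round(3).tolist(),np.round(o["qpos"],3))
u,v=proj(d,np.array([464,119,25.]));print(u,v)
u,v=int(u),int(v);cv2.imwrite("pics/w1.png",cv2.resize(d["img"],None,fx=1.5,fy=1.5,interpolation=cv2.INTER_CUBIC)[...,::-1])
E
```

```text
t: 0.57
ee_pos: [334.4, 388.5, 239.4]
orientation: [-0.626, -3.078, 0.001]
ft_force: [0.1, -0.6, 0.3]
width: 84.9
grasp_force: 0.0
t: 0.98
ee_pos: [424.5, 203.6, 239.7]
orientation: [0.627, 3.078, 0.0]
ft_force: [1.1, 0.2, -0.5]
width: 84.9
grasp_force: 0.0
t: 1.4
ee_pos: [461.9, 122.5, 111.9]
orientation: [-0.631, -3.077, 0.0]
ft_force: [-0.6, -0.0, -1.3]
width: 85.3
grasp_force: 0.0
t: 1.57
ee_pos: [461.0, 123.6, 112.7]
orientation: [-0.626, -3.075, 0.003]
ft_force: [-1.3, 0.7, 0.5]
width: 84.9
grasp_force: 0.0
[462.2 124.1 114.1] [[-0.92, 0.391, -0.001], [0.391, 0.92, -0.0], [0.0, -0.0, -1.0]] [ 0.237  0.414  2.03  -0.     0.699 -0.932]
253.63148564728453 209.8509887780099
```

View pics/w1.png

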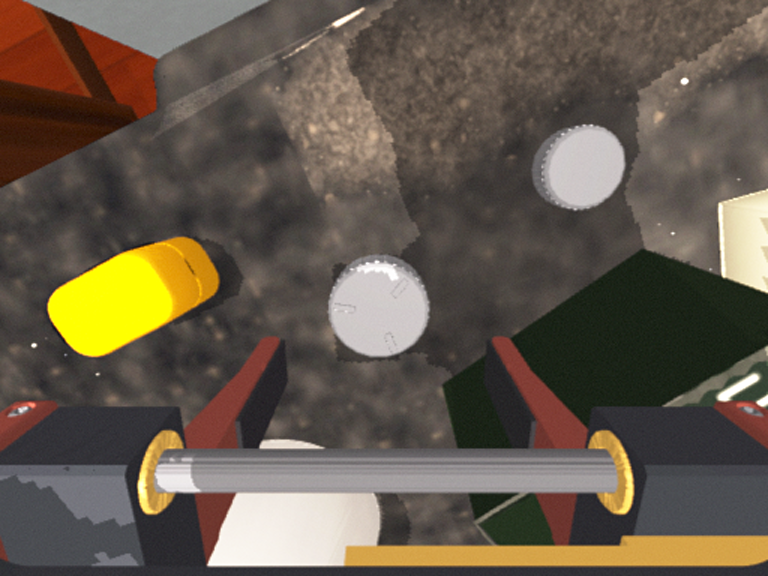

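The wrist view shows the lid disc at (379,306) in the 1.5x picture, with ticks at (345,308), (400,288) and (391,343). The carton's near corners are at (443,385) and (640,250). I'll measure the lid and its ticks, and how far the carton is from the lid, since the gripper body will dip below the carton's top.

```bash
python3 - <<'E'
from h import *
W,T,S=load("w1"),load("top0"),load("scene0")
w=W["img"][160:245,210:295].astype(int);m=((w.sum(2)>400)&(np.ptp(w,axis=2)<30)).astype(np.uint8)
n,l,st,ce=cv2.connectedComponentsWithStats(m);k=1+np.argmax(st[1:,4])
c=max(cv2.findContours((l==k).astype(np.uint8),0,1)[0],key=len)+np.array([210,160])
E_=[plane(W,*q[0],25)[:2] for q in c];(cx,cy),rad=cv2.minEnclosingCircle(np.float32(E_));print("lid",cx,cy,rad,st[k])
ctr=np.mean([plane(W,*(ce[k]+[210,160]),25)],0);print("centroid",ctr)
for q in((345,308),(400,288),(391,343)):
    P=plane(W,q[0]/1.5,q[1]/1.5,25.5);a=P[:2]-[cx,cy];print(np.hypot(*a),np.degrees(np.arctan2(a[1],a[0])))
for q in((443,385),(640,250)): print("carton edge",[plane(W,q[0]/1.5,q[1]/1.5,z).round(0) for z in(0,117)])
h=cv2.cvtColor(T["img"][135:205,140:220],cv2.COLOR_RGB2HSV)
m=((h[...,0]>40)&(h[...,0]<90)&(h[...,1]>60)).astype(np.uint8);m=cv2.morphologyEx(m,3,np.ones((5,5)))
c=max(cv2.findContours(m,0,2)[0],key=cv2.contourArea);hu=cv2.convexHull(c)
for q in cv2.approxPolyDP(hu,2.5,True)[:,0]+[140,135]: print(q,plane(T,*q,117).round(0),plane(T,*q,0).round(0))
h=cv2.cvtColor(S["img"][230:315,205:275],cv2.COLOR_RGB2HSV)
m=((h[...,0]>40)&(h[...,0]<90)&(h[...,1]>60)).astype(np.uint8);m=cv2.morphologyEx(m,3,np.ones((5,5)))
c=max(cv2.findContours(m,0,2)[0],key=cv2.contourArea);hu=cv2.convexHull(c);print("S")
for q in cv2.approxPolyDP(hu,2.5,True)[:,0]+[205,230]: print(q,plane(S,*q,117).round(0),plane(S,*q,0).round(0))
E
```

```text
lid 459.1134948730469 118.80033111572266 31.350971221923828 [   9   12   67   66 3375]
centroid [459.50826298 119.2234611   25.        ]
18.6704534032222 -113.00202743379414
18.225375835855214 109.45402543235275
23.905982583791015 -2.44650041602454
carton edge [array([537., 134.,   0.]), array([467., 145., 117.])]
carton edge [array([496., 281.,   0.]), array([445., 224., 117.])]
[199 148] [635. 163. 117.] [668. 177.   0.]
[211 185] [520. 125. 117.] [541. 136.   0.]
[165 197] [484. 263. 117.] [502. 287.   0.]
[152 162] [592. 305. 117.] [620. 333.   0.]
S
[245 237] [541. 141. 117.] [538.  93.  -0.]
[254 261] [523. 216. 117.] [518. 174.   0.]
[223 272] [612. 239. 117.] [615. 200.   0.]
[213 247] [635. 162. 117.] [640. 116.   0.]
```

```bash
python3 jog.py '[[0,0,0,0,0,-0.12],[0,0,0,0,0,-0.12],[0,0,0,0,0,-0.12],[0,0,0,0,0,-0.12],[0,0,0,0,0,-0.12]]'
python3 jog.py '[[0,0,0,0,0,-0.06],[0,0,0,0,0,0]]'
python3 jog.py '[[0,0,0,0,0,0]]'
python3 jog.py '[[0,0,0,0,0,0]]'
python3 - <<'E'
from h import *
from workcell import ctrl, optics
d=optics.get_image("wrist");np.savez("pics/w2.npz",**d)
p,R,o=tool();print(p,R.round(3).tolist(),np.round(o["qpos"],4))
w=d["img"][150:255,200:305].astype(int);m=((w.sum(2)>400)&(np.ptp(w,axis=2)<30)).astype(np.uint8)
n,l,st,ce=cv2.connectedComponentsWithStats(m);k=1+np.argmax(st[1:,4]);L=plane(d,*(ce[k]+[200,150]),25);print("lid",L,st[k],"in tool",R.T@(L-p))
Cw=-d["R"].T@d["t"];print("cam in tool",R.T@(Cw-p))
E
```

```text
t: 2.03
ee_pos: [463.5, 124.8, 116.1]
orientation: [-0.321, 3.121, 0.001]
ft_force: [-0.0, -0.5, 0.1]
width: 85.3
grasp_force: 0.0
t: 2.2
ee_pos: [463.5, 124.7, 116.0]
orientation: [-0.408, 3.111, 0.001]
ft_force: [0.1, 0.4, 0.8]
width: 84.9
grasp_force: 0.0
t: 2.28
ee_pos: [463.2, 124.6, 115.5]
orientation: [-0.402, 3.112, 0.001]
ft_force: [-0.3, -0.3, -0.5]
width: 85.0
grasp_force: 0.0
t: 2.37
ee_pos: [462.8, 124.4, 114.9]
orientation: [-0.402, 3.113, 0.0]
ft_force: [0.3, -0.1, 0.5]
width: 84.8
grasp_force: 0.0
[462.57744947 124.29604914 114.55248906] [[-0.967, -0.254, 0.002], [-0.254, 0.967, 0.0], [-0.002, -0.0, -1.0]] [ 0.2377  0.4124  2.0303  0.      0.6971 -1.5901]
lid [459.35745385 117.22998211  25.        ] [  16   16   67   64 3341] in tool [ 5.06571397 -6.01330788 89.5439816 ]
cam in tool [  84.37167316    0.75795171 -144.49235773]
```

```bash
python3 jog.py '[[4,-5,30,0,0,0],[0,0,30,0,0,0],[0,0,25,0,0,0],[0,0,0,0,0,0],[0,0,0,0,0,0]]'
python3 jog.py '[[0,0,0,0,0,0]]'
python3 jog.py '[[0,0,0,0,0,0]]'
python3 - <<'E'
from h import *
from workcell import ctrl, optics
d=optics.get_image("wrist");np.savez("pics/w3.npz",**d);cv2.imwrite("pics/w3.png",d["img"][...,::-1])
p,R,o=tool();print(p,np.round(o["qpos"],4))
E
```

```text
t: 2.83
ee_pos: [458.6, 118.0, 28.0]
orientation: [0.403, -3.113, 0.0]
ft_force: [-0.7, 0.5, 0.4]
width: 85.3
grasp_force: 0.0
t: 2.92
ee_pos: [460.1, 118.3, 29.5]
orientation: [-0.404, 3.115, 0.0]
ft_force: [0.5, 0.3, -0.0]
width: 84.9
grasp_force: 0.0
t: 3.0
ee_pos: [460.5, 118.4, 30.0]
orientation: [-0.404, 3.113, 0.0]
ft_force: [-0.2, 0.3, -0.6]
width: 85.1
grasp_force: 0.0
[460.55162318 118.37968326  30.08571293] [ 0.2266  0.5769  2.0582 -0.      0.5037 -1.6022]
```

View pics/w3.png

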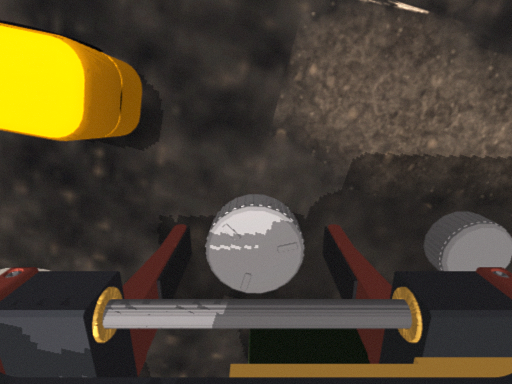

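The lid is centred between the fingers: disc at (255,249), ticks at (289,246), (246,281) and (228,229), finger tips at about x=178 and x=336. I lower and grip.

```bash
python3 - <<'E'
from h import *
d=load("w3");R=Ro.from_rotvec([-.404,3.113,0]).as_matrix();p=np.array([460.2,118.3,29.5])
for q in((255,249),(289,246),(246,281),(228,229)): print((R.T@(plane(d,*q,25.3)-p)).round(1))
c=plane(d,255,249,25.3)
for q in((289,246),(246,281),(228,229)): a=plane(d,*q,25.3)-c;print(np.degrees(np.arctan2(a[1],a[0])),np.hypot(a[0],a[1]))
E
python3 jog.py '[[0,0,9,0,0,0],[0,0,0,0,0,0],[0,0,0,0,0,0]]'
python3 jog.py '[[0,0,0,0,0,0],[0,0,0,0,0,0],[0,0,0,0,0,0],[0,0,0,0,0,0],[0,0,0,0,0,0]]' 50
```

```text
[ 1.7 -0.3  4.2]
[ 3.7 19.9  4.2]
[-20.5  -5.9   4.3]
[ 14.8 -16.    4.2]
110.47513482761788 20.28428772153983
0.6358396944483671 22.957606331281028
-114.95495523226165 20.397478292127392
t: 3.3
ee_pos: [459.4, 118.1, 19.6]
orientation: [0.404, -3.115, 0.0]
ft_force: [0.1, -0.1, -0.1]
width: 85.0
grasp_force: 0.0
t: 3.72
ee_pos: [459.5, 118.1, 19.7]
orientation: [-0.405, 3.115, -0.0]
ft_force: [-0.2, -0.5, 0.2]
width: 59.5
grasp_force: 30.0
```

```bash
cat >> h.py <<'E'
yaw=np.radians(18.0);xh=np.array([np.cos(yaw),np.sin(yaw),0]);yn=np.array([-np.sin(yaw),np.cos(yaw),0])
def neck(yaw=yaw):
    xh=np.array([np.cos(yaw),np.sin(yaw),0]);zn=-.5*xh+np.array([0,0,.75**.5])
    y=np.array([-np.sin(yaw),np.cos(yaw),0]);return np.c_[np.cross(y,zn),y,zn]
def Rtool(th,yaw=yaw):  # tool y at neck angle th (deg)
    t=np.radians(th);y=np.array([np.cos(t),np.sin(t),0]);z=np.array([0,0,-1.]);return neck(yaw)@np.c_[np.cross(y,z),y,z]
E
python3 jog.py '[[0,0,-20,0,0,0],[0,0,-40,0,0,0],[0,0,-40,0,0,0],[0,0,-40,0,0,0],[0,0,-40,0,0,0]]'
python3 jog.py '[[0,0,-40,0,0,0],[0,0,0,0,0,0]]'
python3 - <<'E'
from h import *
p,R,o=tool();print(p.round(1),o["width"],o["grasp_force"])
R1=Rtool(-58);N=neck()
# world tilt: R1 = Rot(a about yn)*Rflat
Tl=Ro.from_rotvec(-yn*np.pi/6).as_matrix(); 
if (Tl@[0,0,1.])[0]>0: Tl=Tl.T
Rf=Tl.T@R1;print("flat",Rf.round(2).tolist())
print("yaw rv",Ro.from_matrix(R.T@Rf).as_rotvec().round(3),"tilt rv",Ro.from_matrix(Rf.T@R1).as_rotvec().round(3))
C=np.array([556,-296,173.]);tgt=C+130*N[:,2]-40*R1[:,0];print("tgt",tgt.round(1),"move in tool",(R.T@(tgt-p)).round(1))
E
```

```text
t: 4.13
ee_pos: [458.8, 117.9, 201.3]
orientation: [0.404, -3.115, 0.0]
ft_force: [1.6, 1.1, -1.6]
width: 59.6
grasp_force: 30.0
t: 4.3
ee_pos: [463.2, 119.0, 246.8]
orientation: [-0.403, 3.103, 0.002]
ft_force: [0.9, 0.1, 0.2]
width: 60.2
grasp_force: 30.0
[463.2 119.  246.8] 60.16072690910925 29.99987224899087
flat [[0.64, 0.77, 0.0], [0.77, -0.64, 0.0], [0.0, 0.0, -1.0]]
yaw rv [0.015 0.005 2.527] tilt rv [-0.277  0.444  0.   ]
tgt [ 472.8 -345.3  268.6] move in tool [ 109.1 -451.4  -23. ]
```

```bash
python3 jog.py '[[9,-37,-2,0,0,0],[9,-37,-2,0,0,0],[9,-37,-2,0,0,0],[9,-37,-2,0,0,0],[9,-37,-2,0,0,0]]' | head -2
python3 jog.py '[[9,-37,-2,0,0,0],[9,-37,-2,0,0,0],[9,-37,-2,0,0,0],[9,-37,-2,0,0,0],[9,-37,-2,0,0,0]]' | head -2
python3 jog.py '[[9,-40,-2,0,0,0],[9,-40,-2,0,0,0],[0,0,0,0,0,0.12],[0,0,0,0,0,0.12],[0,0,0,0,0,0.12]]' | head -2
python3 jog.py '[[0,0,0,0,0,0.12],[0,0,0,0,0,0.12],[0,0,0,0,0,0.12],[0,0,0,0,0,0.12],[0,0,0,0,0,0.12]]' | head -2
python3 jog.py '[[0,0,0,0,0,0.12],[0,0,0,0,0,0.12],[0,0,0,0,0,0.12],[0,0,0,0,0,0.12],[0,0,0,0,0,0.12]]' | head -2
python3 jog.py '[[0,0,0,0,0,0.12],[0,0,0,0,0,0.12],[0,0,0,0,0,0.12],[0,0,0,0,0,0.12],[0,0,0,0,0,0.12]]' | head -2
python3 jog.py '[[0,0,0,0,0,0.12],[0,0,0,0,0,0.12],[0,0,0,0,0,0.12],[0,0,0,0,0,0.007],[0,0,0,0,0,0]]' | head -3
python3 jog.py '[[0,0,0,-0.055,0.089,0],[0,0,0,-0.055,0.089,0],[0,0,0,-0.055,0.089,0],[0,0,0,-0.055,0.089,0],[0,0,0,-0.055,0.089,0]]'
python3 jog.py '[[0,0,0,0,0,0],[0,0,0,0,0,0]]'
python3 - <<'E'
from h import *
from workcell import ctrl, optics
d=optics.get_image("wrist");np.savez("pics/w4.npz",**d);cv2.imwrite("pics/w4.png",cv2.resize(d["img"],None,fx=1.5,fy=1.5)[...,::-1])
p,R,o=tool();print(p.round(1),np.round(o["qpos"],3),Ro.from_matrix(R.T@Rtool(-58)).as_rotvec().round(3))
print(proj(d,np.array([556,-296,173.]))*1.5)
E
```

```text
t: 4.72
ee_pos: [462.5, -73.8, 249.3]
t: 5.13
ee_pos: [466.2, -264.4, 259.0]
t: 5.55
ee_pos: [469.2, -345.3, 262.4]
t: 5.97
ee_pos: [469.5, -344.3, 262.6]
t: 6.38
ee_pos: [469.6, -344.3, 262.7]
t: 6.8
ee_pos: [469.6, -344.3, 262.7]
t: 7.22
ee_pos: [469.7, -344.3, 262.9]
orientation: [-2.844, -1.332, 0.001]
t: 7.63
ee_pos: [470.0, -345.0, 264.2]
orientation: [2.691, 1.261, 0.797]
ft_force: [0.8, 1.0, -0.3]
width: 59.5
grasp_force: 30.0
t: 7.8
ee_pos: [468.5, -345.0, 262.7]
orientation: [2.701, 1.259, 0.787]
ft_force: [-0.1, 0.1, -0.9]
width: 59.8
grasp_force: 30.0
[ 469.5 -345.   263.3] [-0.89   0.278  1.889  0.644  0.886 -0.587] [-0.004  0.002 -0.   ]
[395.38237434 217.74965032]
```

View pics/w4.png

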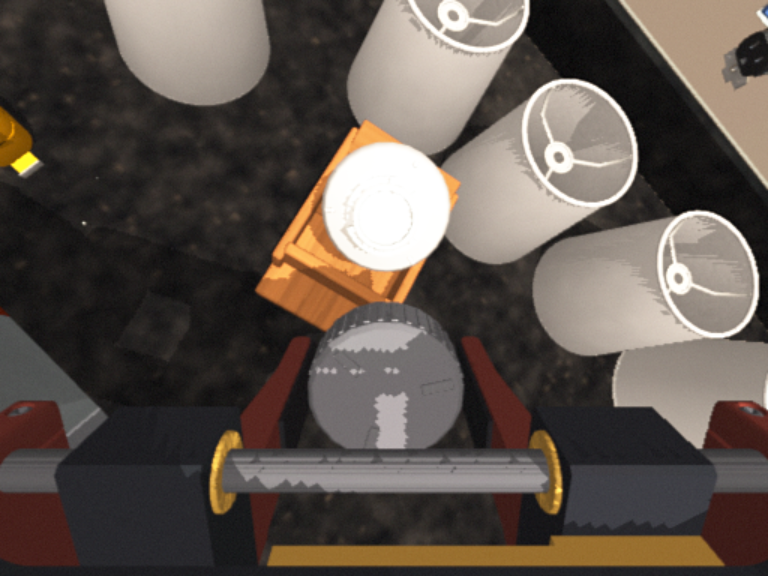

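The jar is visible with the lid in hand: the neck ring is around (385,215) in the 1.5x picture, against a prediction of (395,218). A contrast-stretched crop should show the rim and pips.

```bash
python3 - <<'E'
from h import *
d=load("w4");g=d["img"][90:185,212:307].min(2).astype(float);print(np.percentile(g,[50,80,90,99]))
a=np.clip((g-175)/80,0,1)**2.5*255;cv2.imwrite("pics/w4c.png",cv2.resize(a.astype(np.uint8),None,fx=6,fy=6,interpolation=cv2.INTER_CUBIC))
E
```

```text
[247. 255. 255. 255.]
```

View pics/w4c.png

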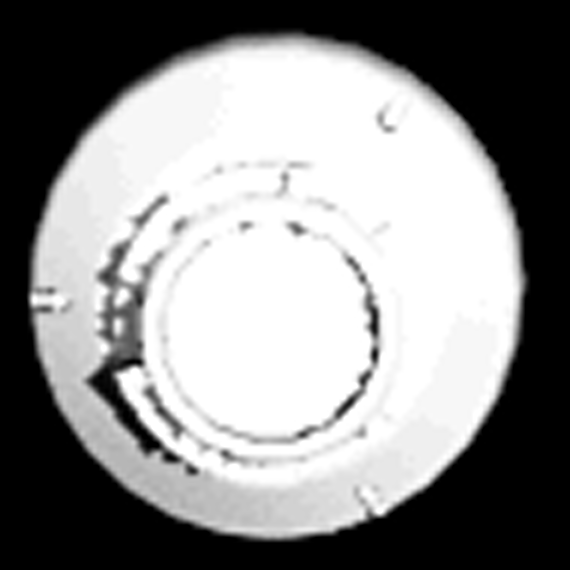

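The crop shows the mouth ring centred at about (271,329), which is (257.2,144.8) in the raw image. The three pips are at (390,112), (50,300) and (370,500) around the shoulder. Next: neck position, pip angles and the lid's position in the hand.

```bash
cat >> h.py <<'E'
RC=np.array([[0,1,0],[-.953,0,-.302],[-.302,0,.953]]);CT=np.array([84.6,.1,-144.3])
def tz(d,u,v,z): # pixel -> tool coords at tool-z plane
    r=RC.T@np.array([(u-d["cx"])/d["fx"],(v-d["cy"])/d["fy"],1]);return CT+r*(z-CT[2])/r[2]
E
python3 - <<'E'
from h import *
d=load("w4");w3=load("w3");N=neck()
f=lambda q:(q[0]/6+211.6,q[1]/6+89.6)
C=plane(d,*f((271,329)),173);print("C",C)
B=plane(d,*f((277,286)),173);
for q in((392,115),(45,300),(370,500)):
    c,r=ray(d,*f(q));s=((C-c)@N[:,2]-30)/(r@N[:,2]);a=N.T@(c+s*r-C);print("pip",np.degrees(np.arctan2(a[1],a[0])),np.hypot(a[0],a[1]))
# silhouette circle centre -> neck plane offset
for dep in(30,35,40):
    c,r=ray(d,*f((277,286)));s=((C-c)@N[:,2]-dep)/(r@N[:,2]);print("body centre off axis",dep,(N.T@(c+s*r-C)).round(1))
print("lid in tool",tz(w3,255,249,4.5), "cam pos",-d["R"].T@d["t"])
p,R,o=tool();print("neck in tool (world way)",(R.T@(C-np.array([469.4,-345,263.2]))).round(1))
zt=(R.T@(C-np.array([469.4,-345,263.2])))[2];print("neck tool by fixed cam",tz(d,*f((271,329)),zt).round(1))
Cw=-d["R"].T@d["t"];print((d["R"]@R-RC).round(3).tolist(),(R.T@(Cw-np.array([469.4,-345,263.2]))).round(1))
# lid in hand
w=d["img"].astype(int);m=((w.sum(2)>0)).astype(np.uint8)
for q in((437,387),(372,437)): print("tick",tz(d,q[0]/1.5,q[1]/1.5,-5.3).round(1))
for v in(370,380,390): print(tz(d,309.5/1.5,v/1.5,-5.3).round(1),tz(d,463/1.5,v/1.5,-5.3).round(1))
E
```

```text
C [ 551.15546237 -291.19505394  173.        ]
pip -0.5492257546399284 38.27173632080143
pip 120.6135646117045 40.09920613283505
pip -121.02241599288338 39.6239965127763
body centre off axis 30 [  3.4   1.  -30. ]
body centre off axis 35 [  2.9   0.7 -35. ]
body centre off axis 40 [  2.4   0.4 -40. ]
lid in tool [ 2.24830368 -0.94646118  4.5       ] cam pos [ 443.5052704  -306.46456475  423.02605633]
neck in tool (world way) [ 45.   -2.  125.2]
neck tool by fixed cam [4.760e+01 1.000e-01 1.252e+02]
[[-0.001, -0.0, 0.0], [-0.001, -0.001, 0.001], [0.001, -0.0, 0.001]] [  81.8   -2.  -144.9]
tick [ 2.  19.5 -5.3]
tick [-20.1  -5.   -5.3]
[  9.1 -27.9  -5.3] [ 9.1 28.9 -5.3]
[  5.  -28.1  -5.3] [ 5.  29.1 -5.3]
[  0.7 -28.3  -5.3] [ 0.7 29.4 -5.3]
```

```bash
python3 - <<'E'
from h import *
w3=load("w3");d=load("w4")
g=w3["img"].mean(2);print("w3 col",g[196:224,252:258].mean(1).astype(int).tolist(),g[284:300,252:258].mean(1).astype(int).tolist())
for v in (255,265,275,285): 
    r=g[v-1:v+2].mean(0);gr=np.diff(r);L=195+np.argmax(gr[195:250]);Rr=260+np.argmin(gr[260:315]);print(v,L,Rr,tz(w3,L+.5,v,4.5).round(1),tz(w3,Rr+.5,v,4.5).round(1))
for v in (288,290,292,294): print(v,tz(w3,255,v,4.5).round(1))
g=d["img"].mean(2);print("w4 col",g[200:235,250:256].mean(1).astype(int).tolist())
for v in (250,260,270,280,290):
    r=g[v-1:v+2].mean(0);print(v,r[200:216].astype(int).tolist(),r[300:316].astype(int).tolist())
E
```

```text
w3 col [90, 92, 92, 92, 91, 90, 87, 89, 112, 103, 132, 176, 182, 179, 184, 207, 212, 211, 211, 210, 211, 211, 210, 209, 209, 211, 210, 209] [133, 134, 132, 132, 132, 131, 132, 132, 120, 58, 32, 31, 31, 31, 32, 52]
255 205 303 [ -1.8 -30.6   4.5] [-1.8 28.1  4.5]
265 209 300 [ -8.6 -28.6   4.5] [-8.6 26.7  4.5]
275 215 293 [-15.7 -25.3   4.5] [-15.7  22.7   4.5]
285 227 282 [-22.9 -18.1   4.5] [-22.9  16.1   4.5]
288 [-25.   -1.    4.5]
290 [-26.5  -1.    4.5]
292 [-28.   -1.    4.5]
294 [-29.5  -1.    4.5]
w4 col [119, 93, 85, 87, 86, 86, 87, 87, 87, 88, 87, 88, 103, 144, 108, 156, 165, 166, 166, 171, 180, 181, 181, 181, 181, 181, 180, 181, 181, 181, 181, 181, 173, 160, 128]
250 [20, 20, 21, 19, 20, 29, 71, 90, 92, 96, 102, 115, 114, 112, 110, 112] [111, 112, 112, 109, 107, 107, 106, 105, 74, 34, 16, 17, 18, 21, 23, 25]
260 [21, 20, 20, 20, 23, 54, 83, 92, 105, 112, 110, 112, 112, 112, 111, 110] [107, 105, 109, 112, 112, 110, 105, 101, 77, 40, 18, 18, 16, 19, 20, 18]
270 [20, 20, 23, 23, 18, 25, 63, 82, 94, 108, 110, 110, 111, 110, 112, 110] [112, 113, 111, 113, 113, 103, 99, 80, 39, 18, 17, 20, 17, 16, 17, 20]
280 [20, 24, 21, 30, 38, 39, 39, 42, 37, 43, 62, 79, 95, 108, 110, 112] [112, 104, 92, 70, 47, 41, 40, 38, 40, 41, 37, 24, 17, 17, 15, 19]
290 [32, 34, 36, 32, 35, 38, 37, 36, 36, 35, 34, 35, 36, 36, 37, 35] [34, 32, 31, 32, 32, 36, 41, 51, 55, 56, 51, 42, 41, 35, 21, 20]
```

```bash
python3 jog.py '[[0,0,25,0,0,0],[0,0,25,0,0,0],[0,0,25,0,0,0],[0,0,0,0,0,0],[0,0,0,0,0,0]]'
python3 - <<'E'
from h import *
from workcell import ctrl, optics
ps=[]
for i in range(5):
    d=optics.get_image("wrist");p,R,o=tool();ps.append(p);print(p.round(1),(-d["R"].T@d["t"]).round(1),np.round(o["qpos"],4))
np.savez("pics/w5.npz",**d);p=np.mean(ps,0)
u,v=proj(d,np.array([551.2,-291.2,173]));print(u,v)
u,v=int(u),int(v);g=d["img"][v-50:v+50,u-65:u+65].min(2).astype(float)
a=np.clip((g-165)/90,0,1)**2.5*255;cv2.imwrite("pics/w5c.png",cv2.resize(a.astype(np.uint8),None,fx=6,fy=6,interpolation=cv2.INTER_CUBIC));print(u-65,v-50)
E
```

```text
t: 8.27
ee_pos: [506.2, -331.7, 198.0]
orientation: [2.699, 1.264, 0.79]
ft_force: [-0.7, 0.2, -0.0]
width: 59.7
grasp_force: 30.0
[ 506.3 -332.5  199.1] [ 480.9 -293.4  358.3] [-0.8223  0.3939  1.902   0.7258  0.753  -0.6451]
[ 506.2 -333.   199.7] [ 480.7 -293.9  359.3] [-0.8231  0.3929  1.902   0.7263  0.7528 -0.6454]
[ 506.1 -333.3  200.1] [ 480.5 -294.3  359.9] [-0.8237  0.3924  1.9022  0.7268  0.7526 -0.6458]
[ 505.9 -333.4  200.1] [ 480.3 -294.5  360.2] [-0.8241  0.3921  1.9025  0.7272  0.7525 -0.6461]
[ 505.8 -333.4  200.1] [ 480.1 -294.6  360.3] [-0.8244  0.3921  1.9028  0.7275  0.7522 -0.6463]
253.65201011818846 161.60654730622386
188 111
```

View pics/w5c.png

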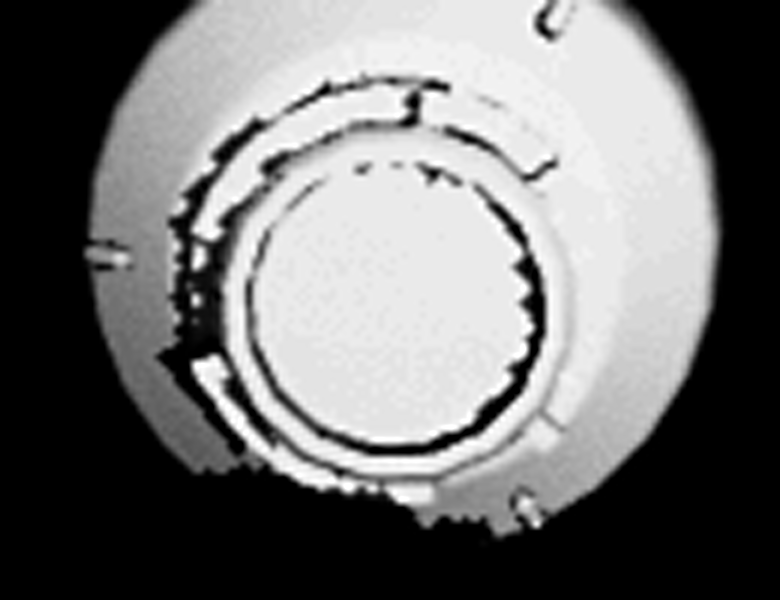

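The closer crop shows the rim circle centred at about (397,304) (raw 253.8,161.3). Prediction from the first look was (253.65,161.6), so they agree. Pips are again at three evenly spaced places.

```bash
python3 - <<'E'
from h import *
w3,w4,d=load("w3"),load("w4"),load("w5");N=neck()
p,R,o=tool()
uv4,uv5=(256.8,144.4),(253.8,161.3)
print(tri([(w4,*uv4),(d,*uv5)]),plane(d,*uv5,173))
C=plane(d,*uv5,173)
print("cam in tool",(R.T@(-d["R"].T@d["t"]-p)).round(2), "w3",)
q=R.T@(C-p);print("neck in tool world",q.round(2),"fixed",tz(d,*uv5,q[2]).round(2))
print("rot err",Ro.from_matrix(R.T@Rtool(-58)).as_rotvec().round(4))
E
```

```text
(array([ 552.73308142, -291.00994401,  169.52197513]), [np.float64(0.0420812075914559), np.float64(0.04208120759134054)]) [ 551.43815048 -291.10644398  173.        ]
cam in tool [  82.63   -1.32 -144.9 ] w3
neck in tool world [43.87 -3.37 51.73] fixed [45.78 -2.   51.73]
rot err [-0.0005 -0.0004  0.0006]
```

```bash
python3 - <<'E'
from h import *
p,R,o=tool()
R2=Ro.from_rotvec([-.402,3.113,0]).as_matrix();R0=Ro.from_rotvec([-.626,-3.078,.001]).as_matrix()
obs=[(load("wrist0"),np.array([244.25,574.87,239.08]),R0),(load("w1"),np.array([462.2,124.1,114.1]),R0),(load("w2"),np.array([462.577,124.296,114.552]),R2),(load("w3"),np.array([460.55,118.38,30.09]),R2),(load("w4"),np.array([469.5,-345,263.3]),Rtool(-58)),(load("w5"),p,R)]
A=[];b=[]
for d,pp,RR in obs:
    m=RR.T@(-d["R"].T@d["t"]-pp);print(m.round(2),Ro.from_matrix((d["R"]@RR)@RC.T).as_rotvec().round(4));A.append(np.hstack([np.eye(3),RR.T]));b.append(m)
x,res,rk,_=np.linalg.lstsq(np.vstack(A),np.hstack(b),rcond=None);print(x.round(2),res,rk,(np.hstack(b)-np.vstack(A)@x).reshape(-1,3).round(2).tolist())
E
```

```text
[ 8.4760e+01 -1.4000e-01 -1.4408e+02] [0.0004 0.0006 0.0002]
[  85.2    -0.79 -143.06] [-0.0027  0.0015  0.0003]
[  84.23    0.7  -144.58] [-0.0005 -0.0001  0.0003]
[  84.47    0.59 -144.2 ] [-0.0004 -0.0005  0.0016]
[  81.99   -1.45 -144.73] [0.0007 0.0044 0.0005]
[  82.63   -1.32 -144.9 ] [-0.0009 -0.0004  0.0009]
[ 8.2940e+01 -6.0000e-02 -1.4374e+02 -1.7800e+00  3.4000e-01  2.6000e-01] [2.08780036] 6 [[0.04, 0.31, -0.08], [0.49, -0.34, 0.94], [-0.35, -0.01, -0.57], [-0.11, -0.12, -0.19], [-0.35, 0.01, 0.03], [0.28, 0.15, -0.13]]
```

A constant world offset of the wrist camera (-1.8, 0.3, 0.3 mm) explains all the looks, and I correct for it. The neck is then at tool (44.1,-2.2,51.7) and the lid at about x=-0.9 in the hand. I move over the neck axis.

```bash
cat >> h.py <<'E'
C=np.array([553.2,-291.45,173.]);LX,LZ=-0.9,19.7
def rel():  # lid underside centre in neck frame + tool-axis lateral error to correct
    p,R,o=tool();N=neck();l=p+R@[LX,0,LZ];e=R.T@(C-l)
    a=np.degrees(np.arctan2(*(N.T@R[:,1])[1::-1]))
    print("p",p.round(1),"lid in neck",(N.T@(l-C)).round(2),"to go (tool)",e.round(2),"tool y ang",a.round(1),"lug",((a-106)%120-120).round(1),"tilt",np.arccos(-N[:,2]@R[:,2]).round(3))
    print("F tool",(R.T@o["ft_force"]).round(1),"M",(R.T@o["moment"]).round(2),"w",round(o["width"],1),"q6",round(o["qpos"][5],2),"t",round(o["t"],2))
E
python3 jog.py '[[23,-1,0,0,0,0],[22,-1.5,5,0,0,0],[0,0,10,0,0,0],[0,0,5,0,0,0],[0,0,0,0,0,0]]' >/dev/null
for i in 1 2 3; do python3 jog.py '[[0,0,0,0,0,0],[0,0,0,0,0,0]]' >/dev/null; python3 -c "from h import *;rel()"; done
```

```text
p [ 536.8 -295.7  199.4] lid in neck [-2.24  0.58 11.6 ] to go (tool) [ 1.59  1.71 11.6 ] tool y ang -58.1 lug -44.1 tilt 0.003
F tool [-0.6  0.5  0.4] M [ 0.17 -0.31 -0.  ] w 59.8 q6 -0.57 t 9.1
p [ 537.  -295.7  199.7] lid in neck [-1.85  0.57 11.8 ] to go (tool) [ 1.26  1.49 11.8 ] tool y ang -58.1 lug -44.1 tilt 0.002
F tool [-0.9 -0.1  1.1] M [ 0.2  -0.33 -0.05] w 59.8 q6 -0.57 t 9.27
p [ 537.2 -295.4  199.8] lid in neck [-1.61  0.77 11.75] to go (tool) [ 0.95  1.54 11.75] tool y ang -58.0 lug -44.0 tilt 0.002
F tool [ 0.6 -0.2  0.7] M [ 0.21 -0.35 -0.  ] w 59.3 q6 -0.57 t 9.43
```

```bash
python3 jog.py '[[1,1.2,4,0,0,0],[0,0,4,0,0,0],[0,0,0,0,0,0],[0,0,0,0,0,0]]' >/dev/null;python3 -c "from h import *;rel()"
for i in 1 2; do python3 jog.py '[[0,0,0,0,0,0],[0,0,0,0,0,0]]' >/dev/null; python3 -c "from h import *;rel()"; done
python3 - <<'E'
from h import *
from workcell import ctrl, optics
ims=[]
for n in("scene","top"):
    d=optics.get_image(n);u,v=map(int,proj(d,C));ims.append(cv2.resize(d["img"][v-35:v+35,u-35:u+35],(390,390),interpolation=cv2.INTER_CUBIC))
cv2.imwrite("pics/st.png",np.hstack(ims)[...,::-1])
E
```

```text
p [ 542.5 -293.6  193.1] lid in neck [-0.11  0.84  3.17] to go (tool) [-0.36  0.78  3.16] tool y ang -58.0 lug -44.0 tilt 0.003
F tool [-0.1 -0.2  1.4] M [ 0.21 -0.35 -0.  ] w 59.6 q6 -0.57 t 9.77
p [ 542.5 -293.9  193.6] lid in neck [0.04 0.57 3.57] to go (tool) [-0.34  0.47  3.56] tool y ang -58.0 lug -44.0 tilt 0.003
F tool [0.1 0.1 0.8] M [ 0.17 -0.34  0.  ] w 59.8 q6 -0.57 t 9.93
p [ 542.5 -294.   193.7] lid in neck [0.08 0.5  3.7 ] to go (tool) [-0.34  0.39  3.7 ] tool y ang -58.0 lug -44.0 tilt 0.002
F tool [-0.4 -0.  -0.1] M [ 0.19 -0.32 -0.05] w 59.7 q6 -0.57 t 10.1
```

View pics/st.png

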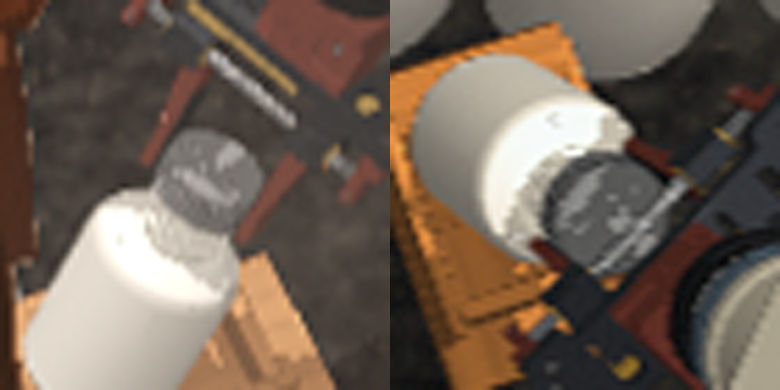

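Both views show the lid square and concentric just above the neck. Now I go down in small steps, watching the force.

```bash
python3 jog.py '[[-0.3,0.3,2,0,0,0],[0,0,2,0,0,0],[0,0,0,0,0,0]]' >/dev/null;python3 -c "from h import *;rel()"
for i in 1; do python3 jog.py '[[0,0,2,0,0,0],[0,0,0,0,0,0],[0,0,0,0,0,0]]' >/dev/null; python3 -c "from h import *;rel()"; done
python3 jog.py '[[0,0,2,0,0,0],[0,0,0,0,0,0],[0,0,0,0,0,0]]' >/dev/null; python3 -c "from h import *;rel()"
```

```text
p [ 544.4 -293.6  189.7] lid in neck [-0.25  0.26 -0.76] to go (tool) [ 0.07  0.35 -0.76] tool y ang -58.0 lug -44.0 tilt 0.003
F tool [-1.2 -0.2  0.6] M [ 0.2  -0.35 -0.  ] w 59.9 q6 -0.58 t 10.45
p [ 545.3 -293.3  188.2] lid in neck [-0.16  0.25 -2.54] to go (tool) [ 0.01  0.29 -2.54] tool y ang -58.0 lug -44.0 tilt 0.003
F tool [-0.7 -1.   1.2] M [ 0.23 -0.3  -0.  ] w 59.5 q6 -0.58 t 10.7
p [ 546.3 -293.   186.5] lid in neck [-0.13  0.26 -4.51] to go (tool) [-0.02  0.27 -4.51] tool y ang -58.0 lug -44.0 tilt 0.003
F tool [ 0.1 -0.2  0.6] M [ 0.19 -0.3  -0.02] w 59.8 q6 -0.58 t 10.95
```

The lid slid over the rim without contact; on to the ridges.

```bash
for i in 1; do python3 jog.py '[[0,0,1.5,0,0,0],[0,0,0,0,0,0],[0,0,0,0,0,0]]' >/dev/null; python3 -c "from h import *;rel()"; done
python3 jog.py '[[0,0,1,0,0,0],[0,0,0,0,0,0],[0,0,0,0,0,0]]' >/dev/null; python3 -c "from h import *;rel()"
python3 jog.py '[[0,0,0.5,0,0,0],[0,0,0,0,0,0],[0,0,0,0,0,0]]' >/dev/null; python3 -c "from h import *;rel()"
```

```text
p [ 547.  -292.8  185.2] lid in neck [-0.1   0.2  -5.97] to go (tool) [-0.02  0.21 -5.97] tool y ang -58.0 lug -44.0 tilt 0.003
F tool [ 0.7 -0.7  0.7] M [ 0.3  -0.18 -0.01] w 59.7 q6 -0.58 t 11.2
p [ 547.5 -292.7  184.7] lid in neck [ 0.01  0.17 -6.67] to go (tool) [-0.09  0.13 -6.67] tool y ang -58.0 lug -44.0 tilt 0.003
F tool [ 0.5 -1.4 -3.9] M [ 0.36 -0.18 -0.05] w 59.7 q6 -0.58 t 11.45
p [ 547.6 -292.7  184.5] lid in neck [ 0.    0.16 -6.89] to go (tool) [-0.08  0.12 -6.89] tool y ang -58.0 lug -44.0 tilt 0.003
F tool [ 0.8 -2.7 -8.9] M [ 0.67 -0.2   0.03] w 59.6 q6 -0.58 t 11.7
```

Contact is at 6.7 mm depth with about 9 N, so the lid sits on the ridges. I hold, then turn backward.

```bash
python3 jog.py '[[0,0,0,0,0,0],[0,0,0,0,0,0],[0,0,0,0,0,0]]' | grep -E "^t|force"; 
python3 jog.py '[[0,0,0,0,0,-0.06],[0,0,0,0,0,-0.06],[0,0,0,0,0,-0.06],[0,0,0,0,0,-0.06],[0,0,0,0,0,-0.06]]' >/dev/null; python3 -c "from h import *;rel()"
python3 jog.py '[[0,0,0,0,0,-0.06],[0,0,0,0,0,-0.06],[0,0,0,0,0,-0.06],[0,0,0,0,0,0]]' >/dev/null; python3 -c "from h import *;rel()"
```

```text
t: 11.95
ft_force: [-5.8, 1.5, 6.6]
grasp_force: 30.0
p [ 547.7 -292.2  184.7] lid in neck [ 0.57  0.4  -6.86] to go (tool) [-0.65 -0.18 -6.86] tool y ang -40.7 lug -26.7 tilt 0.004
F tool [ 3.5 -2.7 -8.4] M [0.69 0.5  0.14] w 59.7 q6 -0.89 t 12.37
p [ 547.4 -291.9  184.5] lid in neck [ 0.42  0.64 -6.92] to go (tool) [-0.74 -0.05 -6.92] tool y ang -30.3 lug -16.3 tilt 0.004
F tool [  4.4  -2.9 -10. ] M [ 0.77  0.61 -0.15] w 59.4 q6 -1.07 t 12.7
```

```bash
python3 jog.py '[[-0.3,0,0,0,0,-0.06],[-0.3,0,0,0,0,-0.06],[0,0,0,0,0,-0.06],[0,0,0,0,0,-0.06],[0,0,0,0,0,0]]' >/dev/null; python3 -c "from h import *;rel()"
python3 jog.py '[[0,0,0.5,0,0,-0.03],[0,0,0.5,0,0,0],[0,0,0,0,0,0]]' >/dev/null; python3 -c "from h import *;rel()"
```

```text
p [ 546.9 -292.   183.2] lid in neck [-0.49  0.67 -7.82] to go (tool) [-0.46  0.64 -7.82] tool y ang -16.7 lug -2.7 tilt 0.006
F tool [ 4.7 -2.6 -0.9] M [0.81 0.67 0.02] w 60.1 q6 -1.31 t 13.12
p [ 547.4 -291.8  182.3] lid in neck [-0.54  0.73 -8.86] to go (tool) [-0.52  0.68 -8.87] tool y ang -15.2 lug -1.2 tilt 0.006
F tool [ 4.8 -2.1 -1. ] M [ 0.74  0.89 -0.02] w 59.4 q6 -1.33 t 13.37
```

The axial force vanished and the lid is passing below ridge level, so it is in the gap. I push down while easing off the side force.

```bash
python3 jog.py '[[0.4,-0.2,1,0,0,0],[0,0,1,0,0,0],[0,0,1,0,0,0],[0,0,0,0,0,0]]' >/dev/null; python3 -c "from h import *;rel()"
python3 jog.py '[[0,0,1,0,0,0],[0,0,1,0,0,0],[0,0,0,0,0,0]]' >/dev/null; python3 -c "from h import *;rel()"
```

```text
p [ 548.8 -291.2  179.7] lid in neck [ -0.42   0.82 -11.85] to go (tool) [ -0.63   0.59 -11.86] tool y ang -15.2 lug -1.2 tilt 0.005
F tool [ 4.5 -2.5 -0.3] M [0.65 0.79 0.  ] w 59.9 q6 -1.34 t 13.7
p [ 549.8 -290.9  178. ] lid in neck [ -0.42   0.82 -13.84] to go (tool) [ -0.62   0.58 -13.84] tool y ang -15.2 lug -1.2 tilt 0.005
F tool [ 4.5 -2.3 -0.1] M [ 0.64  0.78 -0.  ] w 59.8 q6 -1.34 t 13.95
```

```bash
python3 jog.py '[[0.4,-0.2,0.7,0,0,0],[0,0,0,0,0,0],[0,0,0,0,0,0]]' >/dev/null; python3 -c "from h import *;rel()"
python3 jog.py '[[0.2,0,0.4,0,0,0],[0,0,0,0,0,0],[0,0,0,0,0,0]]' >/dev/null; python3 -c "from h import *;rel()"
```

```text
p [ 550.1 -290.7  177.5] lid in neck [ -0.37   0.85 -14.39] to go (tool) [ -0.67   0.55 -14.39] tool y ang -15.1 lug -1.1 tilt 0.004
F tool [ 4.6 -3.1  0.1] M [0.73 0.71 0.07] w 59.7 q6 -1.34 t 14.2
p [ 550.2 -290.7  177.4] lid in neck [ -0.34   0.84 -14.6 ] to go (tool) [ -0.68   0.52 -14.61] tool y ang -15.1 lug -1.1 tilt 0.004
F tool [ 4.8 -2.7 -1.6] M [0.76 0.68 0.  ] w 59.5 q6 -1.34 t 14.45
```

On the thread floor at the start depth. Now I screw forward with a matching feed.

```bash
python3 jog.py '[[0,0,0,0,0,0.06],[0,0,0,0,0,0.06],[0,0,0.1,0,0,0.06],[0,0,0.17,0,0,0.06],[0,0,0.17,0,0,0.06]]' >/dev/null; python3 -c "from h import *;rel()"
python3 jog.py '[[0,0,0.17,0,0,0.06],[0,0,0.17,0,0,0.06],[0,0,0.17,0,0,0.06],[0,0,0.17,0,0,0.06],[0,0,0.17,0,0,0.06]]' >/dev/null; python3 -c "from h import *;rel()"
```

```text
p [ 550.6 -290.9  177.2] lid in neck [ -0.32   0.65 -14.9 ] to go (tool) [ -0.34   0.59 -14.91] tool y ang -32.4 lug -18.4 tilt 0.003
F tool [ 2.3 -2.6 -3.2] M [ 0.76  0.46 -0.15] w 59.6 q6 -1.04 t 14.87
p [ 551.6 -291.   176.8] lid in neck [  0.02   0.38 -15.67] to go (tool) [ -0.24   0.25 -15.67] tool y ang -49.6 lug -35.6 tilt 0.002
F tool [ 2.9 -1.5 -0.8] M [ 0.57  0.3  -0.06] w 60.0 q6 -0.74 t 15.28
```

```bash
python3 jog.py '[[0,0,0.2,0,0,0.06],[0,0,0.2,0,0,0.06],[0,0,0.2,0,0,0.06],[0,0,0.2,0,0,0.06],[0,0,0.2,0,0,0.06]]' >/dev/null; python3 -c "from h import *;rel()"
python3 jog.py '[[0,0,0.2,0,0,0.06],[0,0,0.2,0,0,0.06],[0,0,0.2,0,0,0.06],[0,0,0.2,0,0,0.06],[0,0,0.2,0,0,0.06]]' >/dev/null; python3 -c "from h import *;rel()"
```

```text
p [ 552.4 -291.3  176.2] lid in neck [  0.14   0.07 -16.56] to go (tool) [ -0.14   0.   -16.56] tool y ang -66.8 lug -52.8 tilt 0.001
F tool [ 1.5 -2.2 -1.3] M [ 0.47  0.01 -0.05] w 59.5 q6 -0.44 t 15.7
p [ 553.  -291.6  175.5] lid in neck [  0.18  -0.17 -17.43] to go (tool) [ -0.15  -0.19 -17.43] tool y ang -84.0 lug -70.0 tilt 0.001
F tool [ 0.6 -2.2 -0.2] M [ 0.22 -0.14 -0.  ] w 60.0 q6 -0.14 t 16.12
```

```bash
python3 jog.py '[[0,0,0.2,0,0,0.06],[0,0,0.2,0,0,0.06],[0,0,0.2,0,0,0.06],[0,0,0.2,0,0,0.06],[0,0,0,0,0,0]]' >/dev/null; python3 -c "from h import *;rel()"
python3 jog.py '[[0,0,0.2,0,0,0.04],[0,0,0.1,0,0,0.04],[0,0,0,0,0,0]]' >/dev/null; python3 -c "from h import *;rel()"
```

```text
p [ 553.6 -291.8  174.9] lid in neck [  0.3   -0.33 -18.13] to go (tool) [ -0.33  -0.28 -18.13] tool y ang -97.7 lug -83.7 tilt 0.001
F tool [ 1.   0.4 -1. ] M [-0.05 -0.11  0.03] w 59.8 q6 0.1 t 16.53
p [ 554.4 -291.9  175.4] lid in neck [  1.24  -0.65 -18.18] to go (tool) [ -1.31  -0.36 -18.18] tool y ang -102.1 lug -88.1 tilt 0.002
F tool [ 5.5 -0.6 -1. ] M [-0.11  0.71 -0.39] w 60.0 q6 0.17 t 16.78
```

The stop is reached: torque rises at lug angle -88° with depth about 18.2-18.5 mm. I release and back off along the axis.

```bash
python3 jog.py '[[0,0,0,0,0,0],[0,0,0,0,0,0],[0,0,0,0,0,0],[0,0,0,0,0,0]]' 85 ; python3 -c "from h import *;rel()"
python3 jog.py '[[0,0,-10,0,0,0],[0,0,-20,0,0,0],[0,0,-30,0,0,0],[0,0,-30,0,0,0],[0,0,-20,0,0,0]]'
python3 jog.py '[[-15,0,-10,0,0,0],[-20,0,0,0,0,0],[0,0,0,0,0,0],[0,0,0,0,0,0]]'|head -2
python3 - <<'E'
from h import *
from workcell import ctrl, optics
d=optics.get_image("wrist");np.savez("pics/w6.npz",**d);w=d["img"]
u,v=map(int,proj(d,C-18*neck()[:,2]));print(u,v)
a=cv2.resize(w[max(v-70,0):v+70,u-90:u+90],None,fx=3,fy=3,interpolation=cv2.INTER_CUBIC)
s=optics.get_image("scene")["img"];cv2.imwrite("pics/end.png",np.vstack([a,])[...,::-1])
s0=load("scene0")["img"];D=np.abs(s.astype(int)-s0).max(2)
for n,(x,y) in dict(small=(285,282),carton=(240,268),shade=(222,198),tape=(286,203)).items(): print(n,D[y-12:y+12,x-12:x+12].mean().round(1))
E
```

```text
t: 17.12
ee_pos: [552.2, -290.3, 173.4]
orientation: [-2.905, -0.15, -0.75]
ft_force: [0.3, 0.0, 0.2]
width: 82.6
grasp_force: 0.0
p [ 552.2 -290.3  173.4] lid in neck [ -1.21   1.65 -19.07] to go (tool) [  1.5    1.3  -19.08] tool y ang -102.1 lug -88.1 tilt 0.003
F tool [ 0.3 -0.  -0. ] M [ 0.   -0.32  0.04] w 82.6 q6 0.17 t 17.12
t: 17.53
ee_pos: [499.5, -308.3, 271.6]
orientation: [-2.907, -0.15, -0.752]
ft_force: [0.9, -0.6, 0.0]
width: 85.0
grasp_force: 0.0
t: 17.87
ee_pos: [464.5, -311.5, 260.9]
258 151
small 20.8
carton 18.4
shade 23.6
tape 21.3
```

View pics/end.png

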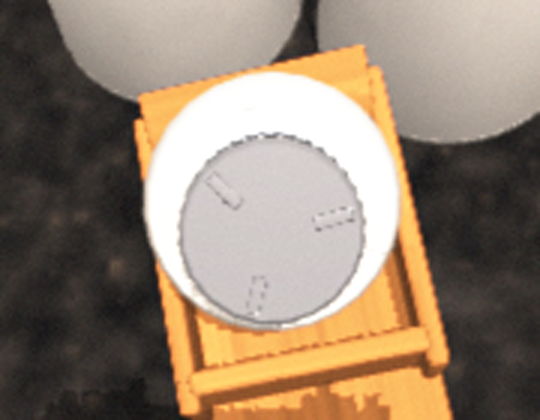

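The lid sits square and concentric on the jar, ticks at (334,218), (224,190) and (258,296). I check the final angle from the ticks, and the other objects' positions by contour.

```bash
python3 - <<'E'
from h import *
from workcell import ctrl, optics
d=load("w6");N=neck();e=np.array([-1.78,.34,.26]);Q=[]
for q in((334,218),(224,190),(258,296)):
    c,r=ray(d,q[0]/3+168,q[1]/3+81);c=c-e;s=((C-c)@N[:,2]+6.6)/(r@N[:,2]);Q.append((N.T@(c+s*r-C))[:2])
Q=np.array(Q);m=Q.mean(0);print("centre",m.round(1),"ang",np.degrees(np.arctan2(*(Q-m).T[::-1])).round(1),"rad",np.hypot(*(Q-m).T).round(1))
a=optics.get_image("scene")["img"];b=load("scene0")["img"]
for n,(x0,y0,x1,y1) in dict(tape=(272,185,300,220),small=(272,268,300,298),shade=(195,165,250,230),carton=(210,232,270,306)).items():
    f=lambda i:cv2.GaussianBlur(i[y0:y1,x0:x1].mean(2).astype(np.float32),(0,0),1)
    print(n,np.round(cv2.phaseCorrelate(f(b),f(a)),2) if 0 else [np.round(v,2) for v in cv2.phaseCorrelate(f(b),f(a))])
E
```

```text
centre [-1.9 -0.5] ang [-86.3  34.1 155. ] rad [19.9 20.4 20. ]
tape [array([ 0.06, -0.07]), np.float64(1.06)]
small [array([-0.  , -0.02]), np.float64(1.04)]
shade [array([-0.03,  0.01]), np.float64(1.0)]
carton [array([-0.06,  0.47]), np.float64(0.64)]
```

```bash
python3 -c "
from workcell import ctrl, optics
print(ctrl.close_job())"
```

```text
the job is handed in; nothing more can be done
None
```

The job is handed in, result not reported: the wide lid is screwed home (ticks within about 1° of the stop, about 18.4 mm deep) and released after roughly 18 s, with no measurable shift of small lid, shade or tape and at most about 1 mm for the carton.

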